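Shift the mixer gearbox lever to the pegged slot

ROBOT

A 6-joint arm with a two-finger parallel gripper is mounted at the origin on a cart in front of the work surface, level with it; the furniture and walls round the work are solid. World frame = base frame: x ahead of the robot, y to its left, z up, the work surface at z = 0. Lengths are in m, angles in rad, forces in N, time in s.
With the tool pointing down it reaches from about 0.25 to 0.8 m from the base axis. Payload 3.9 kg.
Tool frame: the origin (TCP) lies between the finger pads; the fingertips stand 8 mm ahead of it and the grasp point (between the pads) lies 11 mm behind it; z points along the fingers, y is the line along which they close (so a half turn about z gives the same grasp; the last joint's range is limited). The gripper opens to 85 mm and grips with 20 to 120 N. Pads are 22 mm wide; open, the fingers measure 114 mm over their backs; the gripper's body (76 mm by 85 mm) begins 54 mm behind the grasp point. The pads swing forward as they close: fully open they stand 13 mm farther back than shut.
Start: joints at [-1.281, 0.26, -0.138, 1.173, 0, 1.571], TCP at [0.15, -0.503, 0.239] pointing down, gripper open.
Joint ranges: [-2.78, 2.78], [-0.83, 1.72], [-1.28, 1.37], [-1.9, 2.12], [-1.57, 1.48], [-3.14, 3.14]. Speed limits (rad/s): [2.57, 2.57, 3.14, 3.14, 3.14, 3.14].

INTERFACE

Orientations are given as a unit quaternion [x, y, z, w].
In Python, from workcell import r, imaging gives the robot as it stands.
- The arm moves only by the tool arm_command, never from a script. Its arguments are lists of equal length, an entry for each row: "xyz": the shift along the tool's x, y, z in cm, a list of three; "turn": the turn, a rotation vector about the tool's x, y, z in degrees, a list of three; "fingers": the closure in counts, from 0 (fully open) to 255 (shut). A call has 1 to 12 rows; each row is the pose to reach, as a shift and turn from the pose commanded when the call began, along the tool's axes at that moment; what a row does not reach only later rows make up. A row lasts 1/10 s, in which the tool goes at most 50 mm and 8.59 degrees, less where a joint would pass 70% of its speed; a pose out of reach is approached as far as the arm can. A call with a gripper value outside its range is refused whole. The fingers move at their own pace and stop on an object; "newtons" is the grip in N (left out, the last holds). Time passes only in rows, so rows that repeat a pose let the fingers close. It gives the time, the measured TCP pose, the force, the opening and the grip force at its end, in the units of the state.
- r.state(): the state, without advancing time (a new reading comes with each control period).
- imaging.snapshot(name): name is "scene" or "top"; returns (picture, depth): 480x640x3 uint8, red, green, blue; 480x640 float32, m along the optical axis (not along the pixel's ray), 0 where there is no reading.
- imaging.camera_info(name): a dict with "fx", "fy", "cx", "cy" (pixels), "rvec" (rotation vector, rad) and "tvec" (3), from world to camera coordinates, as OpenCV has them. Camera axes: x right, y down, z forward; pixel columns grow to the right and rows downward; lengths in m; the calibration is good to about 2 mm. A picture is of the moment at which its call begins. camera_info takes no time and is no camera call.
- r.close_job(): hands the job in; it is judged then, once.
The state is a dict: "t": time; "q": joint angles; "qvel": joint speeds; "effort": joint torques, N m; "position": TCP position; "tcp_rot": TCP orientation; "ft_force": force on the tool from outside, world axes, zero at the start; "wrist_torque": the same for the moment, N m; "opening": finger opening in m; "finger_force": force on a finger pad.
Only numpy, scipy, OpenCV 4.12 (cv2) and the standard library are available. Lean on these libraries where they do the work, as an engineer would, in place of code of your own. Each camera call takes 0.05 s, during which the arm holds its last target. There are 200 camera calls.

TASK

Change the mixer gearbox into the gear that the upright, mushroom-headed peg marks: with the fingertips or the outside of the fingers, push the ball-topped lever along its gate into the corner slot beside the peg, fully home at the end of that slot, and run it into none of the other three corner slots on the way. Only push the lever, gently, never grip it; leave the loose glassware and the tweezers standing or lying where they are, and take the hand clear at the end.

Things in the scene. Friction and masses are not known exactly. Their poses are not given: they have to be found in the camera images.
- gearbox: Grey cast gearbox fixed to the bench, foot 184 x 204 mm, topped by a bare metal gate plate 170 (x) x 190 (y) mm, upper face 100 mm above the bench. A finned motor (top 86 mm up) sticks out 113 mm at its +x side, a coupling 40 mm at +y. Origin: on the bench under the gate's centre; x points to the far side (up to 0.35 rad off straight ahead), y to the left, z up.
- gate (a point): Centre of the gate, on the plate, 100 mm above the bench; axes as the gearbox. Three lanes along x, at y = -28, 0 and +28 mm, meet only in one cross lane along y at x = 0. Slots are 16 mm wide and end 36 mm from the centre: four corner slots (far = +x, near = -x, left = +y, right = -y) and two middle ones. The tongues between the lanes have round noses.
- shift (a joint): Lean of the lever along the lanes, rad: 0 upright (in the cross lane), positive leaning to the gearbox's +x (far), negative to -x (near). About 0.35 either way at the end of a corner slot, 0.37 at the end of the middle lane; play of 0.04 either way in the cross lane. It starts anywhere along the middle lane.
- cross (a joint): Lean of the lever across the lanes, rad: 0 in the middle lane (where it starts), positive leaning to the gearbox's +y (left). In an outer lane it reads 0.30 to 0.37 (left) or -0.30 to -0.37 (right).
- pivot (a point): Pivot of the lever, hidden in the gearbox, 20 mm above the bench under the gate's centre. The lever is a 10 mm round steel stem. It moves under 2 to 3 N at its ball, stays where it is left (dry friction, no spring) and is stopped by the edges of the gate.
- knob (a point): Centre of the black ball, 32 mm across, on top of the lever, 130 mm from the pivot: 150 mm above the bench upright, about 135 in a corner. In the gearbox frame it is at x = 130 sin(shift), y = 130 sin(cross) cos(shift), z = 20 + 130 cos(cross) cos(shift) mm: 45 mm from the centre at a lane's end.
- peg: Dark steel marker peg, upright, 20 mm tall, 12 mm stem with a round 26 mm mushroom head, fixed in one of four sockets at x = +-28, y = +-78 mm from the gate's centre, each beside one corner slot on its outer side. Origin: centre of its foot, on the plate. The other three sockets hold flat dark steel plugs, 12 mm across, 3 mm high. Which socket has the peg changes.
- dish: Loose round evaporating dish, 69 mm wide, 27 mm tall, on the bench to the left of the gearbox; to be left alone. Origin: centre of its underside.
- vial: Loose capped vial, 22 mm wide, 63 mm tall, on the bench to the right of the gearbox; to be left alone. Origin: centre of its underside.
- flask: Loose conical flask, 68 mm wide, 102 mm tall, on the bench to the far right of the gearbox; to be left alone. Origin: centre of its underside.
- tweezers: Loose forceps, 121 mm long, lying to the far left of the gearbox; to be left alone. Origin: centre of its underside.

How it is judged:
By the outcome, as a careful person would: the job done as asked, in the order asked, and still so for the second after the job is handed in, with the robot touching nothing.
It also fails if it takes over 45 s, if anything falls off the work surface, if the arm or the gripper's body presses on something with over 40 N, if the wrist force passes 120 N, or if a joint passes its speed limit or range.

## Working session

There is one attempt and no reset: what is moved stays moved. The work goes in short steps, Python scripts to look and compute and a tool call to move; the robot and the scene stay as the last step left them, time stands still between calls to the robot, and variables do not carry over. Pictures are saved under pics/ and viewed, at most 10 in all, crops included, and the job is handed in when it is done.

Besides the shell and the picture viewer there is one more tool, called after "Call:" as a command line: name --argument value ..., lists and objects as JSON in quotes. arm_command: Moves the arm, as the interface text tells. Its arguments: {"type":"object","properties":{"xyz":{"type":"array"},"turn":{"type":"array"},"fingers":{"type":"array"},"newtons":{"type":"number"}},"required":["xyz","turn","fingers"]}

```bash
mkdir -p pics
cat > h.py <<'E'
import numpy as np, cv2
from workcell import r, imaging
def cam(n):
    c=imaging.camera_info(n); K=np.array([[c['fx'],0,c['cx']],[0,c['fy'],c['cy']],[0,0,1.]])
    R=cv2.Rodrigues(np.array(c['rvec'],float))[0]; return K,R,np.array(c['tvec'],float).ravel()
def plane(n,uv,z):
    K,R,t=cam(n); C=-R.T@t; d=R.T@np.linalg.solve(K,[uv[0],uv[1],1.]); return C+d*(z-C[2])/d[2]
def proj(n,P):
    K,R,t=cam(n); p=K@(R@np.asarray(P,float)+t); return p[:2]/p[2]
def cloud(n,D):
    K,R,t=cam(n); v,u=np.mgrid[:480,:640]; X=np.stack([(u-K[0,2])/K[0,0]*D,(v-K[1,2])/K[1,1]*D,D],-1)
    return (X-t)@R
E
python3 - <<'E'
from h import *
for n in("scene","top"):
    p,d=imaging.snapshot(n); cv2.imwrite(f"pics/{n}0.png",p[:,:,::-1]); np.save(f"{n}0.npy",d)
    K,R,t=cam(n); print(n,K[0,0],-R.T@t)
s=r.state(); print({k:np.round(s[k],3) for k in("t","position","tcp_rot","ft_force","opening")})
E
```

```text
scene 561.8657680621811 [-0.07857793  0.47607354  0.66754918]
top 433.72857885401936 [0.40226585 0.05937144 1.06110922]
{'t': np.float64(0.1), 'position': array([ 0.15 , -0.503,  0.239]), 'tcp_rot': array([ 0.99 ,  0.144, -0.   , -0.001]), 'ft_force': array([ 0.33 , -0.059, -0.073]), 'opening': np.float64(0.086)}
```

View pics/scene0.png

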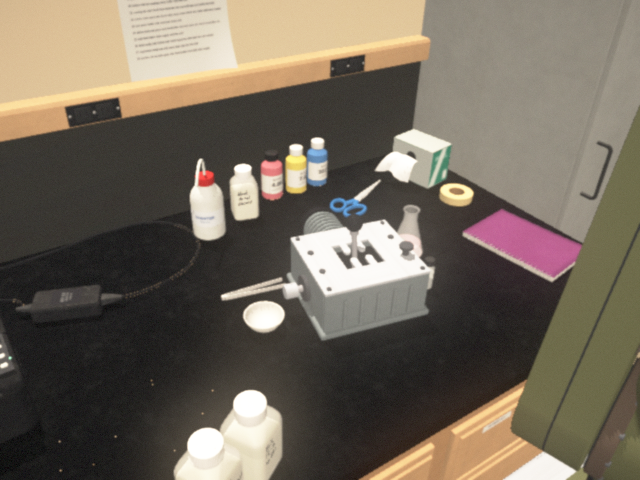

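View pics/top0.png

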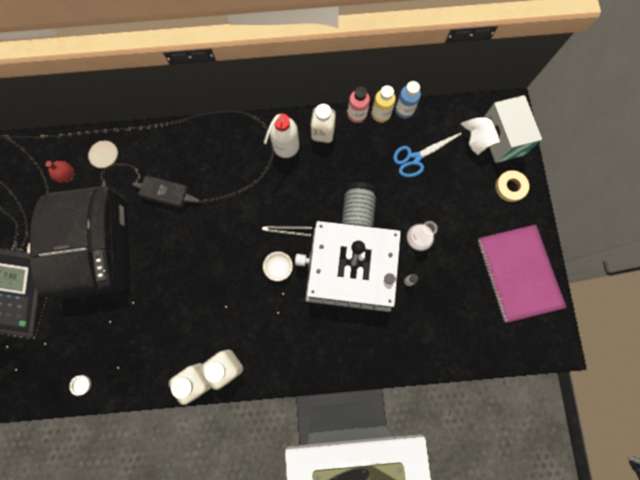

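The top view shows the plate around (354,263). The peg head is at about (390,280), on the near right. The knob is at about (358,248), leaning far in the middle lane. Next I'll measure these.

Run:
```python
from h import *
d=np.load("top0.npy"); X=cloud("top",d); p=cv2.imread("pics/top0.png").astype(int)
v,u=np.mgrid[:480,:640]; roi=(u>290)&(u<420)&(v>200)&(v<320)
m=(roi&(abs(X[...,2]-.1)<.012)&(p.min(-1)>140)).astype(np.uint8)
c=max(cv2.findContours(m,cv2.RETR_EXTERNAL,cv2.CHAIN_APPROX_NONE)[0],key=cv2.contourArea)
pts=np.array([plane("top",q,.1)[:2] for q in c[:,0]]).astype(np.float32)
rect=cv2.minAreaRect(pts); print(rect, "medz",np.median(X[m>0][:,2]))
a=np.deg2rad(rect[2]); a=(a+np.pi/4)%(np.pi/2)-np.pi/4; C=np.array(rect[0]); print("yaw",a)
Rz=np.array([[np.cos(a),-np.sin(a)],[np.sin(a),np.cos(a)]])
hole=roi&(p.max(-1)<110)&(u>375)&(u<405)&(v>265)&(v<295)
g=lambda w:(w[:2]-C)@Rz
print("peg",g(plane("top",(390,280),.118))*1000)
k=roi&(X[...,2]>.128)&(abs(u-358)<25)&(abs(v-250)<25)
P=X[k]; print("knob n",k.sum(),"z",P[:,2].max(),"uv",u[k].mean(),v[k].mean())
w=plane("top",(u[k].mean(),v[k].mean()),.148); print("knob",w,g(w)*1000)
print({f:np.round(C+Rz@np.array(f)/1000,4) for f in [(0,0),(0,-45),(-45,-38)]})
img=cv2.resize(cv2.imread("pics/top0.png")[200:320,280:430],None,fx=5,fy=5,interpolation=cv2.INTER_CUBIC)
for x in(-36,0,36):
  for y in(-28,0,28):
    q=proj("top",[*(C+Rz@np.array([x,y])/1000),.1]); cv2.circle(img,tuple(int(i) for i in (q-[280,200])*5+2),4,(0,0,255),-1)
cv2.imwrite("pics/c1.png",img)
s=r.state(); print(s['position'],s['tcp_rot'])
```

```text
((0.5452407002449036, -0.03259874880313873), (0.18982794880867004, 0.17111635208129883), 78.14512634277344) medz 0.10022126768351453
yaw -0.20690657772654486
peg [-32.27834321 -79.37988376]
knob n 181 z 1.0611092193947558 uv 357.707182320442 247.0110497237569
knob [ 0.57061717 -0.03824214  0.148     ] [25.99455786 -0.30985114]
{(0, 0): array([ 0.5452, -0.0326]), (0, -45): array([ 0.536 , -0.0766]), (-45, -38): array([ 0.4934, -0.0605])}
[ 0.14986283 -0.50252545  0.238553  ] [ 9.89516390e-01  1.44417915e-01 -1.16412410e-04 -8.75263254e-04]
```

View pics/c1.png

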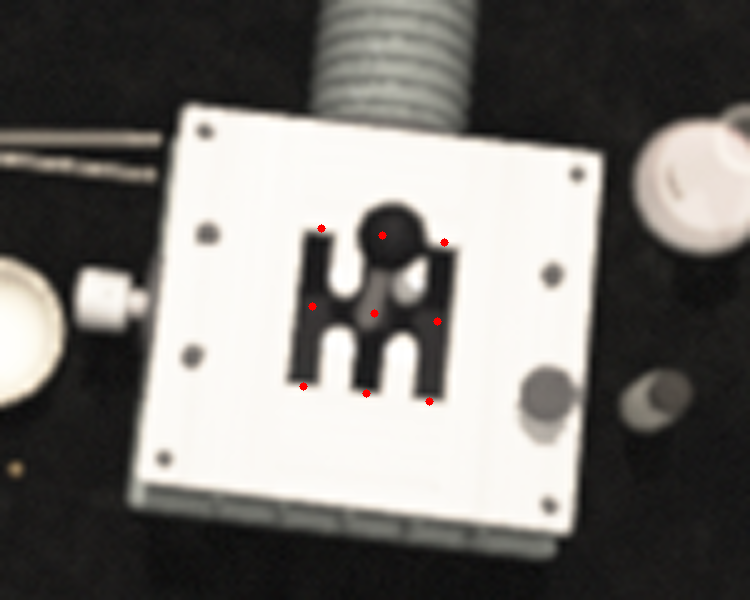

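The plate measures 171 x 190 mm, yaw is -0.207, and the projected gate points land on the slots. The peg is in the near-right socket and the knob is at x ≈ +26. I'll move above the far side of the knob, with the fingers shut and aligned to the gate.

Call:
arm_command --xyz '[[57.3,-30.5,0],[57.3,-30.5,0],[57.3,-30.5,0],[57.3,-30.5,0],[57.3,-30.5,0],[57.3,-30.5,0],[57.3,-30.5,0],[57.3,-30.5,0],[57.3,-30.5,0],[57.3,-30.5,0],[57.3,-30.5,0],[57.3,-30.5,0]]' --turn '[[0,0,28.5],[0,0,28.5],[0,0,28.5],[0,0,28.5],[0,0,28.5],[0,0,28.5],[0,0,28.5],[0,0,28.5],[0,0,28.5],[0,0,28.5],[0,0,28.5],[0,0,28.5]]' --fingers '[255,255,255,255,255,255,255,255,255,255,255,255]' --newtons 20

```text
t: 1.3
position: [0.5654, -0.1012, 0.2389]
tcp_rot: [0.996, -0.092, -0.0, -0.006]
ft_force: [1.3, -0.8, 0.1]
opening: -0.0002
finger_force: 0.0
```

```bash
cat >> h.py <<'E'
C=np.array([0.5452,-0.0326]); a=-0.2069; Rz=np.array([[np.cos(a),-np.sin(a)],[np.sin(a),np.cos(a)]])
def g(w): return (np.asarray(w)[:2]-C)@Rz*1000
def where():
    s=r.state(); from scipy.spatial.transform import Rotation as Ro
    M=Ro.from_quat(s['tcp_rot']).as_matrix(); x=Rz.T@M[:2,0]
    print("t %.2f gate xy"%s['t'],g(s['position']).round(1),"z",round(s['position'][2]*1000,1),"yaw err deg",np.rad2deg(np.arctan2(x[1],x[0])).round(2),"zaxis",M[:,2].round(3),"F(gate)",(np.asarray(s['ft_force'][:2])@Rz).round(2),"open",s['opening'])
def shot(n,name,box=(280,430,200,320),f=5):
    p,d=imaging.snapshot(n); x0,x1,y0,y1=box
    cv2.imwrite(f"pics/{name}.png",cv2.resize(p[y0:y1,x0:x1,::-1],None,fx=f,fy=f,interpolation=cv2.INTER_CUBIC)); return p,d
E
python3 -c "
from h import *
where()"
```

```text
t 1.30 gate xy [ 33.9 -63. ] z 238.9 yaw err deg 1.35 zaxis [ 0.001  0.011 -1.   ] F(gate) [ 1.39 -0.48] open -0.0001534736984735666
```

Call:
arm_command --xyz '[[0,0,0],[0,0,0]]' --turn '[[0,0,0],[0,0,0]]' --fingers '[255,255]'

```text
t: 1.5
position: [0.5643, -0.1035, 0.2384]
tcp_rot: [0.996, -0.093, -0.001, -0.005]
ft_force: [0.1, -0.5, -0.1]
opening: -0.0002
finger_force: 0.0
```

```bash
python3 -c "
from h import *
where()"
```

```text
t 1.50 gate xy [ 33.3 -65.5] z 238.4 yaw err deg 1.2 zaxis [-0.    0.01 -1.  ] F(gate) [ 0.21 -0.46] open -0.0001896461108473333
```

Call:
arm_command --xyz '[[3.5,-6.5,0],[3.5,-6.5,0],[3.5,-6.5,0],[3.5,-6.5,4],[3.5,-6.5,8],[3.5,-6.5,11],[3.5,-6.5,11],[3.5,-6.5,11]]' --turn '[[0,0,1.2],[0,0,1.2],[0,0,1.2],[0,0,1.2],[0,0,1.2],[0,0,1.2],[0,0,1.2],[0,0,1.2]]' --fingers '[255,255,255,255,255,255,255,255]'

```text
t: 2.3
position: [0.6045, -0.0804, 0.1304]
tcp_rot: [0.997, -0.076, -0.0, -0.02]
ft_force: [0.1, -0.2, 0.2]
opening: 0.0
finger_force: 0.0
```

```bash
python3 -c "
from h import *
where(); shot('scene','s2',(280,440,170,290))"
```

```text
t 2.30 gate xy [ 67.9 -34.6] z 130.4 yaw err deg 3.19 zaxis [ 0.003  0.039 -0.999] F(gate) [ 0.13 -0.19] open 4.902497368573308e-05
```

View pics/s2.png

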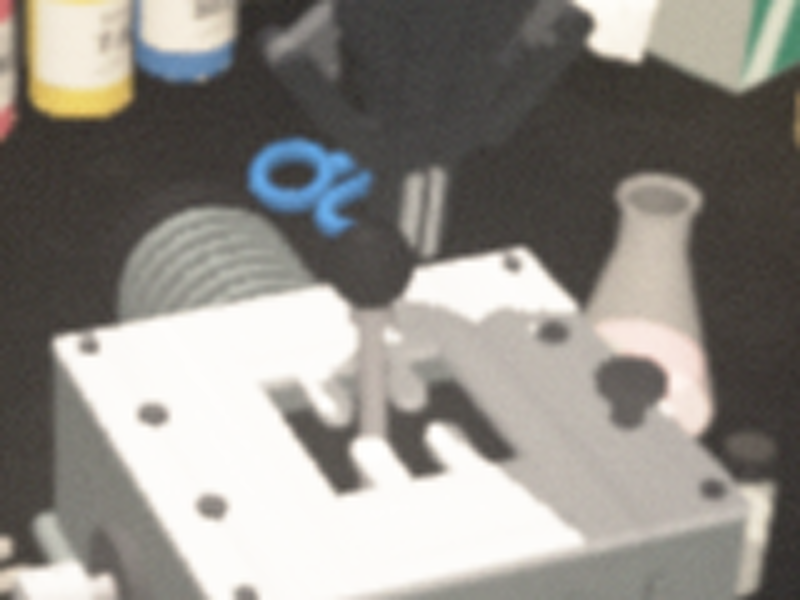

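The fingers are behind the knob but about 35 mm too far right, and the tool is tilting. I'll check the joints.

```bash
python3 -c "
from h import *
s=r.state();print(s['q'].round(3) if hasattr(s['q'],'round') else s['q'], s['qvel'])
where()"
```

```text
[-0.152  0.466 -0.112  0.992  0.039  3.141] [ 4.63042736e-03 -1.35020560e-02  3.38318038e-02 -6.33741851e-03
  2.90954869e-03  6.62238307e-05]
t 2.35 gate xy [ 69.4 -34.3] z 131.7 yaw err deg 3.2 zaxis [ 0.006  0.039 -0.999] F(gate) [0.1  0.03] open 0.0001329058114354024
```

Call:
arm_command --xyz '[[0,0,0],[0,0,0],[0,0,0]]' --turn '[[0,0,0],[0,0,0],[0,0,0]]' --fingers '[255,255,255]'

```text
t: 2.65
position: [0.6068, -0.0797, 0.1315]
tcp_rot: [0.997, -0.075, 0.002, -0.02]
ft_force: [0.0, 0.1, -0.0]
opening: 0.0002
finger_force: 0.0
```

```bash
python3 -c "
from h import *
s=r.state();print(s['q'].round(3) if hasattr(s['q'],'round') else s['q'], s['qvel'])
where()"
```

```text
[-0.151  0.467 -0.112  0.991  0.04   3.141] [ 0.00342476  0.00597718 -0.01060924 -0.00224322 -0.00030116 -0.0001598 ]
t 2.65 gate xy [ 70.  -33.5] z 131.5 yaw err deg 3.27 zaxis [ 0.007  0.039 -0.999] F(gate) [0.01 0.1 ] open 0.00022544921826116241
```

Joint 6 is at its limit. I'll lift, turn the hand back a quarter (tool x = gate +y, tool y = gate +x), then come down again.

```bash
cat >> h.py <<'E'
def go(*targets):
    from scipy.spatial.transform import Rotation as Ro
    s=r.state(); M=Ro.from_quat(s['tcp_rot']).as_matrix(); p=np.asarray(s['position'])
    D=np.array([[-np.sin(a),np.cos(a),0],[np.cos(a),np.sin(a),0],[0,0,-1]]).T
    print("turn",np.rad2deg(Ro.from_matrix(M.T@D).as_rotvec()).round(1))
    for x,y,z in targets:
        w=np.array([*(C+Rz@np.array([x,y])/1000),z/1000]); print((x,y,z),"shift cm",(M.T@(w-p)*100).round(2))
E
python3 -c "
from h import *
go((70,-33,220),(72,0,220))"
```

```text
turn [ -1.8  -1.8 -86.7]
(70, -33, 220) shift cm [ 0.02 -0.4  -8.84]
(72, 0, 220) shift cm [ 0.4  -3.68 -8.71]
```

Call:
arm_command --xyz '[[0,-0.4,-4.5],[0,-0.4,-8.8],[0.4,-3.7,-8.7],[0.4,-3.7,-8.7],[0.4,-3.7,-8.7],[0.4,-3.7,-8.7],[0.4,-3.7,-8.7],[0.4,-3.7,-8.7],[0.4,-3.7,-8.7],[0.4,-3.7,-8.7],[0.4,-3.7,-8.7],[0.4,-3.7,-8.7]]' --turn '[[0,0,0],[0,0,0],[-1.8,-1.8,-86.7],[-1.8,-1.8,-86.7],[-1.8,-1.8,-86.7],[-1.8,-1.8,-86.7],[-1.8,-1.8,-86.7],[-1.8,-1.8,-86.7],[-1.8,-1.8,-86.7],[-1.8,-1.8,-86.7],[-1.8,-1.8,-86.7],[-1.8,-1.8,-86.7]]' --fingers '[255,255,255,255,255,255,255,255,255,255,255,255]'

```text
t: 3.85
position: [0.6152, -0.0469, 0.219]
tcp_rot: [0.779, 0.627, -0.001, -0.0]
ft_force: [-0.3, 0.1, 0.4]
opening: 0.0002
finger_force: 0.0
```

```bash
python3 -c "
from h import *
where();go((72,0,220),(72,0,128))"
```

```text
t 3.85 gate xy [71.4  0.4] z 219.0 yaw err deg 89.56 zaxis [-0.002 -0.    -1.   ] F(gate) [-0.27  0.07] open 0.00017060976734448998
turn [-0.1  0.  -0.4]
(72, 0, 220) shift cm [-0.04  0.06 -0.1 ]
(72, 0, 128) shift cm [-0.03  0.07  9.1 ]
```

Call:
arm_command --xyz '[[0,0,4],[0,0,7],[0,0,9.1],[0,0,9.1],[0,-0.5,9.1],[0,-1,9.1],[0,-1.5,9.1],[0,-2,9.1],[0,-2.5,9.1],[0,-3,9.1],[0,-3.5,9.1],[0,-3.5,9.1]]' --turn '[[0,0,0],[0,0,0],[0,0,0],[0,0,0],[0,0,0],[0,0,0],[0,0,0],[0,0,0],[0,0,0],[0,0,0],[0,0,0],[0,0,0]]' --fingers '[255,255,255,255,255,255,255,255,255,255,255,255]'

```text
t: 5.05
position: [0.5817, -0.0394, 0.1296]
tcp_rot: [0.781, 0.625, 0.001, 0.001]
ft_force: [2.5, -1.8, 8.1]
opening: -0.0001
finger_force: 3.7
```

```bash
python3 -c "
from h import *
where(); shot('scene','s3',(280,440,170,290))"
```

```text
t 5.05 gate xy [37.2  0.8] z 129.6 yaw err deg 89.2 zaxis [ 0.002 -0.001 -1.   ] F(gate) [ 2.82 -1.27] open -0.0001023227095423332
```

View pics/s3.png

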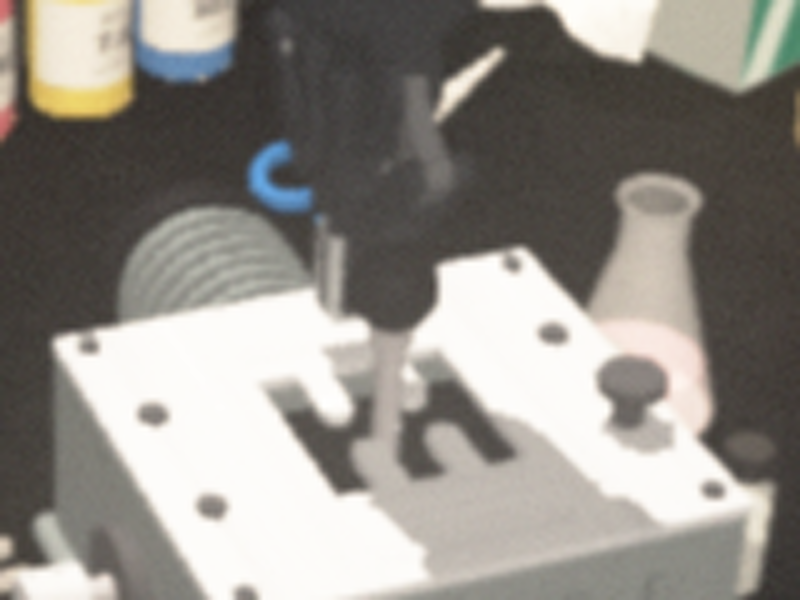

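The knob is at about crop (393,285) and the lever has moved toward upright. The 8 N upward force suggests the ball is meeting the sloping back of the finger higher up. I'll estimate the knob position.

```bash
python3 -c "
from h import *
print('knob',g(plane('scene',(280+393/5,170+285/5),.149)))
for x in (20,10,0,-5): 
  s=np.arcsin(x/130); q=proj('scene',[*(C+Rz@np.array([x,0])/1000),.02+.13*np.cos(s)]); print(x,(q-[280,170])*5)
go((50,0,136),(37,0,136))"
```

```text
knob [ 7.99186103 -1.2252281 ]
20 [375.0659048  269.09826943]
10 [387.3951393  281.10386928]
0 [399.78620996 295.24601949]
-5 [406.00073724 303.12275765]
turn [ 0.1  0.  -0.8]
(50, 0, 136) shift cm [-0.06  1.27 -0.65]
(37, 0, 136) shift cm [-0.08 -0.03 -0.65]
```

The knob is at x≈8, so the contact offset is about 29 mm. I'll raise 6 mm and push 9 mm more.

Call:
arm_command --xyz '[[0,0.5,0],[0,0.5,-0.7],[0,0,-0.7],[0,-0.3,-0.7],[0,-0.6,-0.7],[0,-0.9,-0.7],[0,-0.9,-0.7]]' --turn '[[0,0,-0.8],[0,0,-0.8],[0,0,-0.8],[0,0,-0.8],[0,0,-0.8],[0,0,-0.8],[0,0,-0.8]]' --fingers '[255,255,255,255,255,255,255]'

```text
t: 5.8
position: [0.5713, -0.0372, 0.1345]
tcp_rot: [0.776, 0.63, -0.001, -0.001]
ft_force: [1.4, -0.3, 1.4]
opening: -0.0003
finger_force: 0.8
```

```bash
python3 -c "
from h import *
where(); shot('scene','s4',(320,400,190,250),8)
for x in (10,5,0,-5): 
  s=np.arcsin(x/130); q=proj('scene',[*(C+Rz@np.array([x,0])/1000),.02+.13*np.cos(s)]); print(x,(q-[320,190])*8)"
```

```text
t 5.80 gate xy [26.5  0.8] z 134.5 yaw err deg 90.0 zaxis [-0.003  0.    -1.   ] F(gate) [ 1.42 -0.03] open -0.00033503317853776686
10 [299.83222287 289.76619085]
5 [309.73397731 300.65191106]
0 [319.65793594 312.39363118]
-5 [329.60117959 324.99641225]
```

View pics/s4.png

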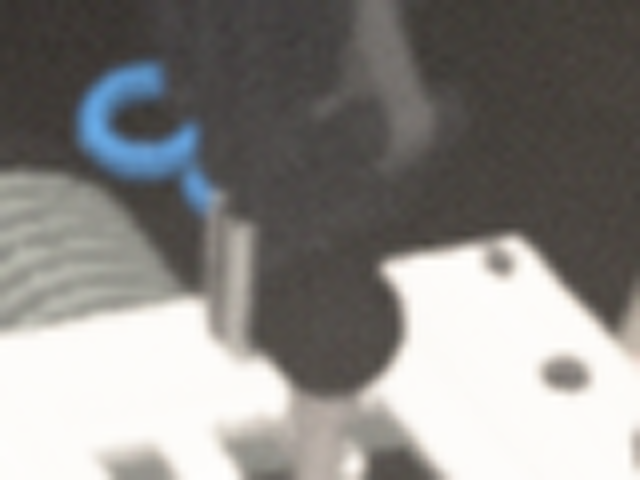

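The knob is at about x = -3, inside the cross lane and slightly biased to the near side. Now I'll go around to its left side, then push right.

Call:
arm_command --xyz '[[0,2,0],[4.9,2,0],[4.9,-0.5,0.2],[4.9,-2.8,0.2],[4.4,-2.8,0.2],[3.9,-2.8,0.2],[3.4,-2.8,0.2],[2.9,-2.8,0.2],[2.4,-2.8,0.2],[1.9,-2.8,0.2],[1.4,-2.8,0.2],[0.9,-2.8,0.2]]' --turn '[[0,0,0],[0,0,0],[0,0,0],[0,0,0],[0,0,0],[0,0,0],[0,0,0],[0,0,0],[0,0,0],[0,0,0],[0,0,0],[0,0,0]]' --fingers '[255,255,255,255,255,255,255,255,255,255,255,255]'

```text
t: 7.05
position: [0.5467, -0.0231, 0.1328]
tcp_rot: [0.776, 0.63, -0.001, -0.001]
ft_force: [1.5, 2.0, 1.4]
opening: -0.0
finger_force: 1.0
```

```bash
python3 -c "
from h import *
where(); shot('scene','s5',(280,440,170,290))
for y in (0,-10,-20,-30): 
  s=np.arcsin(y/130); q=proj('scene',[*(C+Rz@np.array([-3,y])/1000),.02+.13*np.cos(s)]); print(y,(q-[280,170])*5)"
```

```text
t 7.05 gate xy [-0.5  9.6] z 132.8 yaw err deg 90.0 zaxis [-0.002  0.    -1.   ] F(gate) [1.04 2.29] open -4.277905561036635e-06
0 [403.52068508 299.82145582]
-10 [430.24912123 295.5584982 ]
-20 [456.61942531 293.23922748]
-30 [482.59499396 292.89756118]
```

View pics/s5.png

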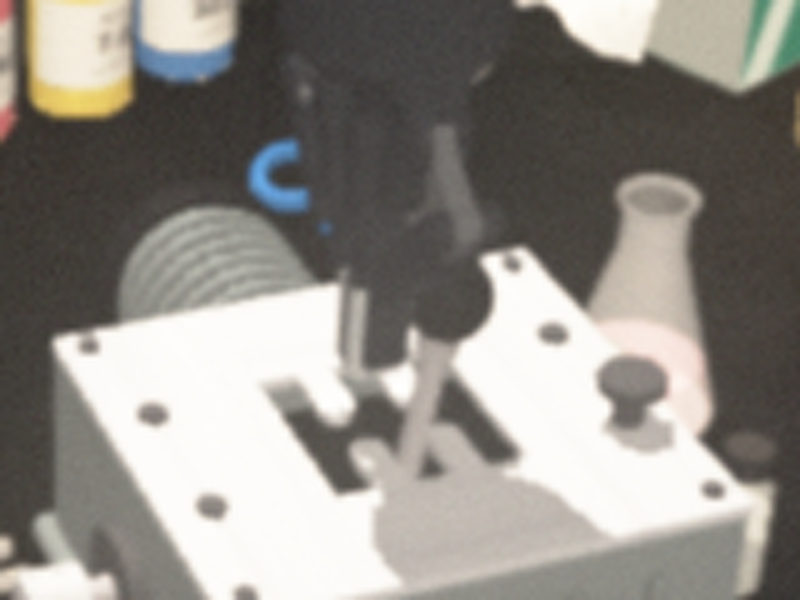

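The knob is now at about (453,298), so y≈-18 in the cross lane. I'll continue right until the outer lane wall.

Call:
arm_command --xyz '[[-0.4,0,0],[-0.8,0,0],[-1.2,0,0],[-1.6,0,0],[-2.0,0,0.2],[-2.3,0,0.3],[-2.3,0,0.3]]' --turn '[[0,0,0],[0,0,0],[0,0,0],[0,0,0],[0,0,0],[0,0,0],[0,0,0]]' --fingers '[255,255,255,255,255,255,255]'

```text
t: 7.8
position: [0.5411, -0.046, 0.1294]
tcp_rot: [0.777, 0.63, -0.002, -0.001]
ft_force: [1.0, 0.5, 0.3]
opening: -0.0
finger_force: 0.0
```

```bash
python3 -c "
from h import *
where(); shot('scene','s6',(280,440,170,290))
for x,y in ((0,-38),(-5,-38),(-5,-44),(5,-38)): 
  q=proj('scene',[*(C+Rz@np.array([x,y])/1000),.02+np.sqrt(.13**2-(x*x+y*y)*1e-6)]); print(x,y,(q-[280,170])*5)"
```

```text
t 7.80 gate xy [ -1.3 -13.9] z 129.4 yaw err deg 89.96 zaxis [-0.003 -0.001 -1.   ] F(gate) [0.86 0.65] open -2.07511538889406e-06
0 -38 [499.14388185 289.59896323]
-5 -38 [505.66210313 297.34674599]
-5 -44 [520.83277675 299.13089262]
5 -38 [492.62687729 282.40235229]
```

View pics/s6.png

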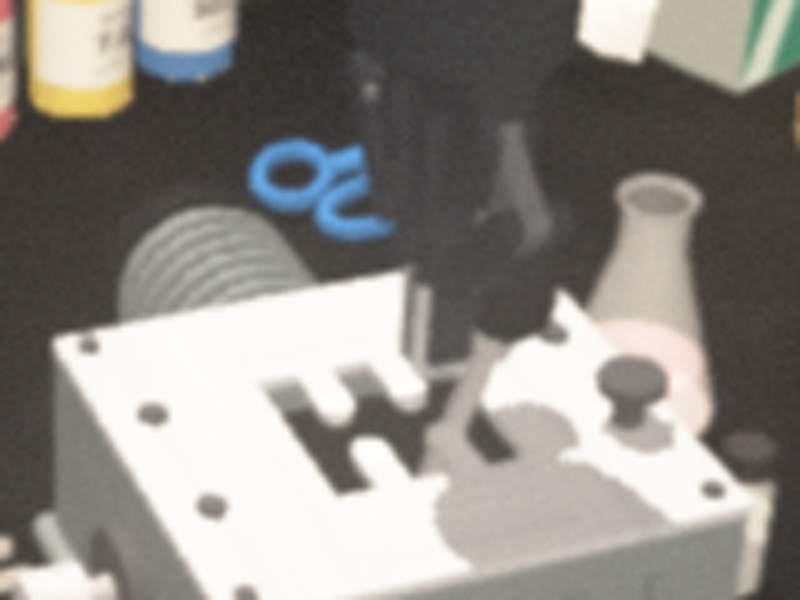

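The knob is at about (514,298), so y≈-41 and x≈-4, which puts it in the right lane at the cross lane. I'll go around to the far side and push near.

Call:
arm_command --xyz '[[1.5,0,0],[1.5,2.5,0],[1.5,5,0],[-1,5,0],[-2.8,5,0],[-2.8,4,0],[-2.8,3,0],[-2.8,2.5,0],[-2.8,2,0],[-2.8,1.5,0],[-2.8,1,0],[-2.8,0.5,0]]' --turn '[[0,0,0],[0,0,0],[0,0,0],[0,0,0],[0,0,0],[0,0,0],[0,0,0],[0,0,0],[0,0,0],[0,0,0],[0,0,0],[0,0,0]]' --fingers '[255,255,255,255,255,255,255,255,255,255,255,255]'

```text
t: 9.05
position: [0.5407, -0.0731, 0.1297]
tcp_rot: [0.776, 0.63, -0.0, -0.001]
ft_force: [2.0, 0.4, -1.0]
opening: -0.0
finger_force: 1.0
```

```bash
python3 -c "
from h import *
where()"
```

```text
t 9.05 gate xy [  3.9 -40.6] z 129.7 yaw err deg 90.02 zaxis [-0.002  0.001 -1.   ] F(gate) [1.91 0.84] open -9.756779200932653e-06
```

Call:
arm_command --xyz '[[0,-0.4,0],[0,-0.8,0.1],[0,-1.2,0.2],[0,-1.6,0.3],[0,-1.8,0.3],[0,-1.8,0.3]]' --turn '[[0,0,0],[0,0,0],[0,0,0],[0,0,0],[0,0,0],[0,0,0]]' --fingers '[255,255,255,255,255,255]'

```text
t: 9.65
position: [0.5225, -0.0699, 0.1264]
tcp_rot: [0.776, 0.63, -0.001, -0.001]
ft_force: [0.9, 0.5, -0.3]
opening: 0.0002
finger_force: 0.6
```

```bash
python3 -c "
from h import *
where(); shot('scene','s7',(280,440,170,290))
for x,y in ((-30,-39),(-40,-39),(-44.6,-39)): 
  q=proj('scene',[*(C+Rz@np.array([x,y])/1000),.02+np.sqrt(.13**2-(x*x+y*y)*1e-6)]); print(x,y,(q-[280,170])*5)"
```

```text
t 9.65 gate xy [-14.6 -41.2] z 126.4 yaw err deg 90.0 zaxis [-0.003  0.    -1.   ] F(gate) [0.75 0.68] open 0.0002498509391474974
-30 -39 [540.74566342 344.85704692]
-40 -39 [553.65707311 367.98711689]
-44.6 -39 [559.55928112 379.50579146]
```

View pics/s7.png

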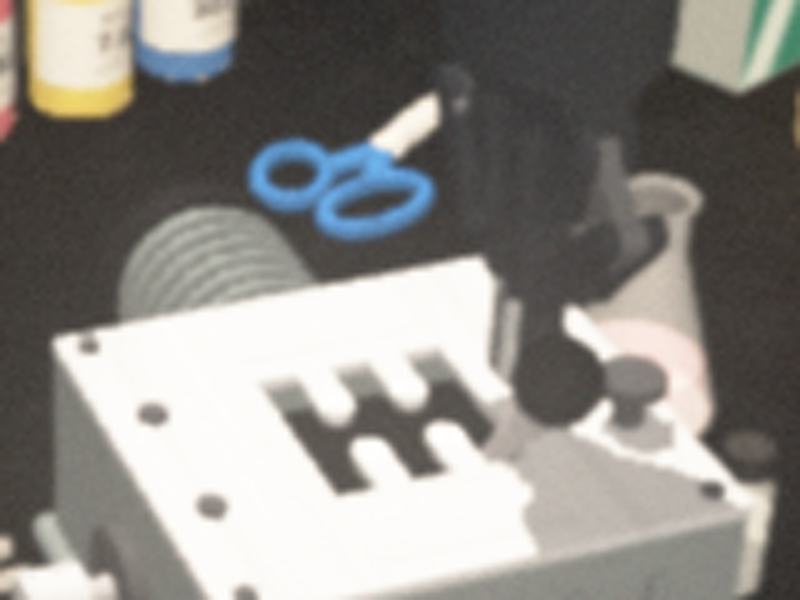

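The knob is at about (560,380), so x≈-44, nearly home. The force is still low, so I'll push in 1 mm steps until it meets the stop.

Call:
arm_command --xyz '[[0,-0.1,0],[0,-0.2,0],[0,-0.2,0]]' --turn '[[0,0,0],[0,0,0],[0,0,0]]' --fingers '[255,255,255]'

```text
t: 10.0
position: [0.5216, -0.0698, 0.1266]
tcp_rot: [0.776, 0.63, -0.001, -0.0]
ft_force: [3.5, -0.6, -2.3]
opening: 0.0003
finger_force: 1.6
```

```bash
python3 -c "
from h import *
where()"
```

```text
t 10.00 gate xy [-15.4 -41.2] z 126.6 yaw err deg 89.99 zaxis [-0.002 -0.    -1.   ] F(gate) [3.52 0.11] open 0.00034947584227488566
```

Call:
arm_command --xyz '[[0,-0.1,0],[0,-0.2,0],[0,-0.2,0]]' --turn '[[0,0,0],[0,0,0],[0,0,0]]' --fingers '[255,255,255]'

```text
t: 10.3
position: [0.5211, -0.0696, 0.1269]
tcp_rot: [0.776, 0.63, 0.0, 0.001]
ft_force: [6.6, -1.0, -3.9]
opening: 0.0
finger_force: 3.2
```

```bash
python3 -c "
from h import *
where()"
```

```text
t 10.30 gate xy [-16.  -41.2] z 126.9 yaw err deg 89.99 zaxis [ 0.001 -0.001 -1.   ] F(gate) [6.68 0.36] open 1.0640850633658004e-05
```

The force climbs without motion, so the lever is on the stop. I'll back off, lift clear and verify.

Call:
arm_command --xyz '[[0,1,0],[0,3,0],[0,4,-4],[0,4,-8],[0,4,-12],[0,7,-14],[0,10,-14],[0,10,-14],[0,10,-14]]' --turn '[[0,0,0],[0,0,0],[0,0,0],[0,0,0],[0,0,0],[0,0,0],[0,0,0],[0,0,0],[0,0,0]]' --fingers '[255,255,255,255,255,255,255,255,255]'

```text
t: 11.2
position: [0.6166, -0.0898, 0.2653]
tcp_rot: [0.776, 0.63, -0.002, -0.002]
ft_force: [-0.2, 0.6, -0.2]
opening: -0.0
finger_force: 0.0
```

```bash
python3 -c "
from h import *
where(); shot('scene','s8',(200,440,170,350),3)
for x,y in ((-40,-39),(-44.6,-39)): 
  q=proj('scene',[*(C+Rz@np.array([x,y])/1000),.02+np.sqrt(.13**2-(x*x+y*y)*1e-6)]); print(x,y,(q-[200,170])*3)"
```

```text
t 11.20 gate xy [ 81.6 -41.3] z 265.3 yaw err deg 89.99 zaxis [-0.006  0.    -1.   ] F(gate) [-0.33  0.58] open -1.623943079174161e-06
-40 -39 [572.19424386 220.79227013]
-44.6 -39 [575.73556867 227.70347488]
```

View pics/s8.png

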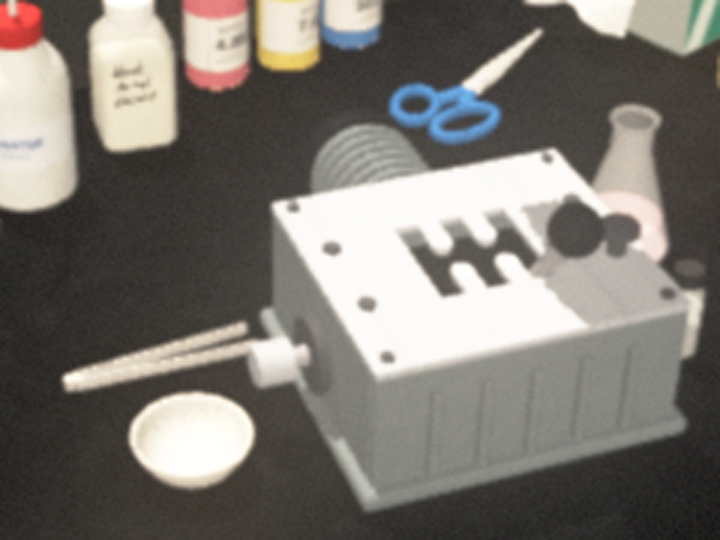

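The knob rests at about (576,229), which matches x≈-45 in the near-right slot beside the peg. The dish, flask, vial and tweezers are in place and the hand is clear, so I'll hand in.

```bash
python3 -c "
from h import *
print(r.close_job())"
```

```text
the job is handed in; nothing more can be done
None
```

The lever is fully home in the near-right corner slot beside the peg: it was pushed there without gripping, met the end stop at about 7 N, and entered no other corner slot. The glassware and tweezers look undisturbed, the hand is clear, and the job was handed in at about 11 s.

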